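# Set the grinder's blade rest to the gauge mark

### The arm

A 7-joint arm with a two-finger parallel gripper is mounted at the origin on the work surface. World frame = base frame: x ahead of the robot, y to its left, z up, the work surface at z = 0. Lengths are in m, angles in rad, forces in N, time in s.
With the tool pointing down it reaches from about 0.4 to 0.9 m from the base axis. Payload 5.5 kg.
Tool frame: the origin (TCP) lies at the very end of the fingers, on their centre line; the grasp point (between the pads) lies 19 mm behind it; z points along the fingers, y is the direction in which the jaws open and shut (so a half turn about z gives the same grasp; the last joint's range is limited). The gripper opens to 92 mm and grips with 3 to 60 N. Pads are 19 mm wide; open, the fingers measure 130 mm over their backs; the gripper's body (75 mm by 190 mm) begins 47 mm behind the grasp point.
Start: joints at [-1.061, 0.501, -0.427, 1.55, 0.221, 1.138, -0.21], TCP at [0.159, 0.63, 0.227] pointing down, gripper open.
Joint ranges: [-2.88, 2.88], [-0.31, 2.03], [-1.54, 1.56], [0.2, 2.42], [-1.41, 4.55], [0.19, 2.02], [-2.57, 2.57]. Speed limits (rad/s): [2.57, 2.57, 3.14, 3.14, 3.14, 3.14, 3.14].

### API

Orientations are given as a 3x3 rotation matrix whose columns are the frame's x, y, z axes.
In Python, from plant import env gives the robot as it stands.
- The arm moves only by the tool arm_command, never from a script. Its arguments are lists of equal length, an entry for each row: "hand": the opening, from -1 (shut) to 1 (fully open), so that 0 is half open; "slide": the shift along the tool's x, y, z in mm, a list of three; "rotation": the turn, a rotation vector about the tool's x, y, z in rad, a list of three. In form: {"hand": [hand, ...], "slide": [[x, y, z], ...], "rotation": [[wx, wy, wz], ...]}. A call has 1 to 20 rows; each row shifts and turns the commanded pose from where the row before left it, along the tool's axes as they then stand; what a row does not reach is not made up. A row lasts 1/12 s, in which the tool goes at most 41.7 mm and 7.16 degrees, less where a joint would pass 70% of its speed; a pose out of reach is approached as far as the arm can. A call with a gripper value outside its range is refused whole. The fingers move at their own pace and stop on an object; "force" is the grip in N (left out, the last holds). Time passes only in rows, so rows that do not move let the fingers close. It gives the time, the measured TCP pose, the force and the opening at its end, in the units of the state.
- env.observe(): the state, without advancing time (a new reading comes with each control period).
- env.camera(name): name is "scene" or "top"; returns (picture, depth): 420x560x3 uint8, red, green, blue; 420x560 float32, m along the optical axis (not along the pixel's ray), 0 where there is no reading.
- env.camera_params(name): a dict with "intrinsics" (3x3 intrinsics, pixels), "xyz" and "orientation" of the camera in the world. Camera axes: x right, y down, z forward; pixel columns grow to the right and rows downward; lengths in m; the calibration is good to about 2 mm. A picture is of the moment at which its call begins. camera_params takes no time and is no camera call.
- env.hand_in(): hands the job in, once; it reports no verdict.
The state is a dict: "t": time; "q": joint angles; "dq": joint speeds; "effort": joint torques, N m; "tool_pos": TCP position; "tcp_rot": TCP orientation; "wrist_force": force on the tool from outside, world axes, zero at the start; "torque": the same for the moment, N m; "finger_gap": opening from 0.0 (shut) to 1.0 (fully open).
Only numpy, scipy, OpenCV 4.12 (cv2) and the standard library are available. Lean on these libraries where they do the work, as an engineer would, in place of code of your own. Each camera call takes 0.05 s, during which the arm holds its last target. There are 200 camera calls.

### The job

Close the gap between the blade rest and the grinding stone to the gauge mark: roll the knurled brass wheel with a fingertip, its top towards the stone, in as many strokes as it takes, until the red pointer on the rest lines up with the black line on the yellow gauge clip. Move the rest only by the wheel, without touching the rest itself, and leave the knives and other things around the grinder where they are. Then take the finger away.

Things in the scene. Friction and masses are not known exactly. Their poses are not given: they have to be found in the camera images.
- grinder: Green bench grinder, fixed. Origin on the table straight below the wheel's centre; z up, x along the wheel's axle, y along the slide from the wheel to the grey stone. All points below share these axes. The stone's near face is 195 mm along y, its top 148 mm above the table; a motor lies beside it at +x.
- wheel_center (a point): Centre of the knurled brass adjuster wheel (does not turn with it), 55 mm above the table. The wheel stands on edge between two dark cheeks 61 mm high. Diameter 92 mm over its 24 rounded ribs of 2.5 mm radius, 36 mm wide; its crown is 101 mm above the table.
- wheel (a joint): Wheel turn, rad, 0 to 5 (hard stops). Grows as the wheel's top is rolled towards the stone (+y of the grinder); this moves the rest towards the stone by 18 mm per rad, 0.4 mm per mm at the rim, so one to several fingertip strokes over the top are needed. Rolled back, it retracts the rest. About 1.5 to 2 N at the rim turns it; it stays where it is left.
- rest: Blade rest: steel plate 64 mm (x) by 40 mm (y) on a dark block between wheel and stone, its top 85 mm above the table. It slides along the grinder's y only, driven by the wheel. Origin: middle of its front edge (towards the stone) at the top face. Not to be touched.
- pointer (a point): Tip of the red pointer, a 4 mm wide needle that sticks out sideways (+x) from the front end of the rest's top face; the point is on the needle's centre line.
- mark (a point): Gauge mark: the end nearest the pointer of the 3 mm wide black line across the top of the yellow gauge clip (32 x 16 x 24 mm, fixed on the aluminium scale bar beside the slide), 85 mm above the table. The pointer is on the mark when both have the same position along the grinder's y; it passes beside the clip without touching.
- chef_knife: Bystander, loose: kitchen knife with a dark wooden handle, 290 mm long, lying flat. Origin at its underside.
- bread_knife: Bystander, loose: kitchen knife with a black handle, 310 mm long, lying flat. Origin at its underside.
- whetstone: Bystander, loose: two-tone sharpening stone, 150 x 50 x 24 mm, lying flat. Origin at its underside.
- mug: Bystander, loose: blue mug, 72 mm across, 85 mm high. Origin at its underside.
- jar: Bystander, loose: small amber jar with a red lid, 56 mm across, 60 mm high. Origin at its underside.
- wrench: Bystander, loose: steel wrench lying flat. Origin at its underside.
- bottle: Bystander, loose: blue plastic bottle, 64 mm across, 180 mm high. Origin at its underside.

How it is judged:
By the outcome, as a careful person would: the job done as asked, in the order asked, and still so for the second after the job is handed in, with the robot touching nothing.
It also fails if it takes over 67 s, if anything falls off the work surface, if the arm or the gripper's body presses on something with over 40 N, if the wrist force passes 120 N, or if a joint passes its speed limit or range.

## Working session

There is one attempt and no reset: what is moved stays moved. The work goes in short steps, Python scripts to look and compute and a tool call to move; the robot and the scene stay as the last step left them, time stands still between calls to the robot, and variables do not carry over. Pictures are saved under pics/ and viewed, about 8 in all and at most 12, crops included, and the job is handed in when it is done.

Besides the shell and the picture viewer there is one more tool, called after ">>>" as name(argument=value, ...) on one line, values as JSON. arm_command: Moves the arm, as the interface text tells. Its arguments: {"type":"object","properties":{"hand":{"type":"array"},"slide":{"type":"array"},"rotation":{"type":"array"},"force":{"type":"number"}},"required":["hand","slide","rotation"]}

```bash
mkdir -p pics; ls
cat > h.py <<'E'
import numpy as np, cv2
from plant import env
def cam(n):
    im,d=env.camera(n); p=env.camera_params(n)
    return im,d,np.array(p["intrinsics"]),np.array(p["xyz"]),np.array(p["orientation"])
def pt(c,u,v,z=None):
    im,d,K,x,R=c
    r=np.linalg.inv(K)@[u,v,1]
    if z is None: return x+R@(r*d[int(round(v)),int(round(u))])
    w=R@r; return x+w*(z-x[2])/w[2]
def proj(c,P):
    im,d,K,x,R=c
    q=K@(R.T@(np.array(P)-x)); return q[:2]/q[2]
def save(im,name,s=1): cv2.imwrite('pics/'+name,cv2.resize(im[:,:,::-1],None,fx=s,fy=s,interpolation=cv2.INTER_CUBIC))
E
python3 - <<'E'
from h import *
for n in("top","scene"):
    c=cam(n); save(c[0],n+'0.png',1.4); print(n,c[2],c[3],c[4])
o=env.observe(); print(o["t"],o["tool_pos"],o["tcp_rot"],o["wrist_force"])
E
```

```text
pics
top [[459.66402803   0.         274.04034352]
 [  0.         459.66402803 205.36721018]
 [  0.           0.           1.        ]] [0.47715059 0.02124367 1.11573766] [[-7.10655554e-04 -9.95513076e-01  9.46214068e-02]
 [-9.99920640e-01 -4.82748304e-04 -1.25889209e-02]
 [ 1.25781137e-02 -9.46228440e-02 -9.95433729e-01]]
scene [[409.38909523   0.         274.03869133]
 [  0.         409.38909523 211.54744183]
 [  0.           0.           1.        ]] [1.02667675 0.4185362  0.64970769] [[-0.70008845  0.47212314 -0.53570131]
 [ 0.71382589  0.48178868 -0.50826397]
 [ 0.01813165 -0.7382272  -0.67430842]]
0.1 [0.15866297 0.62968995 0.22578772] [[-9.69716392e-01  2.44233264e-01 -4.81717204e-04]
 [ 2.44233732e-01  9.69714952e-01 -1.67204773e-03]
 [ 5.87587003e-05 -1.73906368e-03 -9.99998486e-01]] [ 0.01372141 -0.16410912 -1.1175023 ]
```

View pics/top0.png

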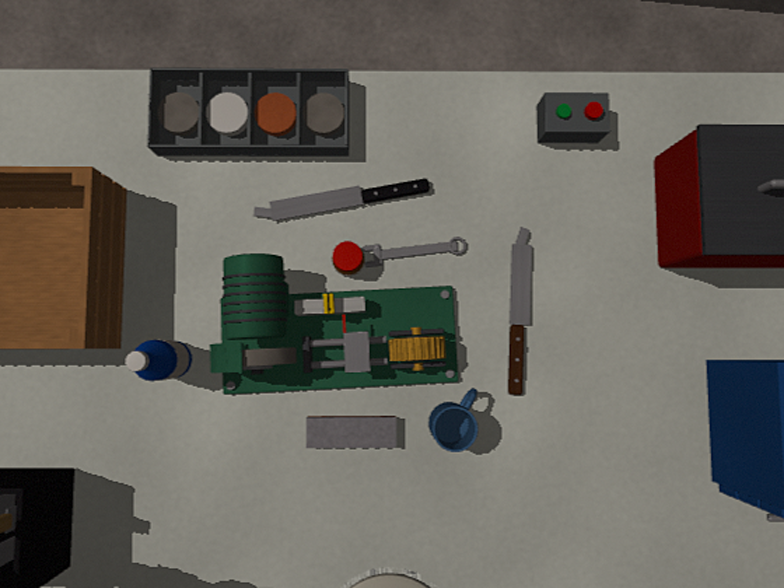

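View pics/scene0.png

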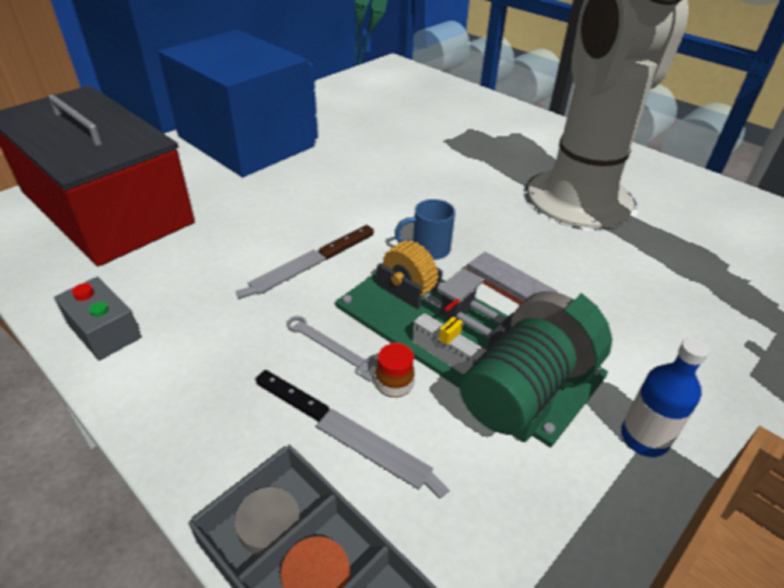

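The top view shows the wheel at about (298,249) native pixels, with its crown rolling left towards the stone. The red pointer is at (246,230), right of the yellow clip at (234,217). Next I'll measure these.

```bash
cat >> h.py <<'E'
def hsv(im): return cv2.cvtColor(im,cv2.COLOR_RGB2HSV)
def masks(im):
    h=hsv(im); H,S,V=h[...,0].astype(int),h[...,1].astype(int),h[...,2].astype(int)
    return dict(red=((H<8)|(H>172))&(S>140)&(V>60), yellow=(H>24)&(H<34)&(S>170)&(V>120), brass=(H>12)&(H<26)&(S>110)&(V>70), green=(H>65)&(H<90)&(S>100))
def blobs(m,mn=3):
    n,l,s,c=cv2.connectedComponentsWithStats(m.astype(np.uint8),connectivity=8)
    return [(s[i].tolist(),c[i].round(2).tolist()) for i in range(1,n) if s[i][4]>=mn]
E
python3 - <<'E'
from h import *
for n in("top","scene"):
    c=cam(n); m=masks(c[0]); print(n)
    for k in("red","yellow","brass"):
        for s,b in blobs(m[k],4):
            if n=="top" and not(150<b[0]<350 and 150<b[1]<330): continue
            if n=="scene" and not(230<b[0]<450 and 150<b[1]<330): continue
            print(k,s,b,pt(c,*b).round(4),pt(c,*b,0.085).round(4))
    if n=="top":
        g=[x for x in [cv2.minAreaRect(q) for q in cv2.findContours(m["green"].astype(np.uint8),0,1)[0]] if x[1][0]*x[1][1]>500]; print(g)
        # wheel points by depth
        P=np.array([pt(c,u,v) for v in range(235,265) for u in range(275,320) if m["brass"][v,u] ])
        W=P[P[:,2]>.075]; print(len(W),W.min(0),W.max(0),W.mean(0))
        print([ (cc,pt(c,cc[0]/1.4,cc[1]/1.4,.012).round(4)) for cc in [(447,292),(450,374),(230,385)]])
        a=c[0][200:275,150:325]
    else: a=c[0][165:285,255:375]
    save(a,n+'1.png',4.4 if n=="top" else 5)
a=cv2.imread('pics/top1.png');b=cv2.imread('pics/scene1.png')
print(a.shape,b.shape)
E
```

```text
top
red [238, 172, 21, 21, 351] [247.77, 182.58] [0.6306 0.0687 0.0593] [0.6269 0.0676 0.085 ]
red [244, 224, 3, 14, 31] [245.29, 230.19] [0.5194 0.0728 0.0825] [0.5193 0.0726 0.085 ]
brass [231, 210, 8, 14, 91] [234.41, 216.77] [0.5492 0.0971 0.0867] [0.5494 0.0972 0.085 ]
brass [293, 234, 7, 5, 31] [296.39, 235.94] [ 0.507  -0.0432  0.0622] [ 0.5064 -0.0418  0.085 ]
brass [278, 241, 33, 17, 518] [293.67, 248.98] [ 0.4773 -0.0348  0.0989] [ 0.4773 -0.0356  0.085 ]
brass [311, 240, 6, 16, 67] [313.66, 247.78] [ 0.4799 -0.0803  0.0848] [ 0.4799 -0.0803  0.085 ]
brass [295, 260, 7, 5, 29] [297.86, 262.1] [ 0.4477 -0.046   0.066 ] [ 0.4482 -0.0448  0.085 ]
[((236.97381591796875, 235.476318359375), (83.14613342285156, 174.88153076171875), 87.1375961303711), ((180.45286560058594, 188.61367797851562), (13.795687675476074, 41.26210403442383), 88.56790161132812)]
527 [ 0.45942935 -0.08648081  0.07531205] [0.49744371 0.02124367 1.11573766] [ 0.47784033 -0.04403706  0.09467139]
[((447, 292), array([ 0.5744, -0.1019,  0.012 ])), ((450, 374), array([ 0.4341, -0.1056,  0.012 ])), ((230, 385), arr
[... 194 characters left out ...]
[0.6545 0.0892 0.085 ]
yellow [316, 228, 8, 7, 16] [319.5, 230.44] [0.5524 0.0925 0.0835] [0.5537 0.0933 0.085 ]
yellow [319, 229, 11, 12, 49] [324.18, 233.86] [0.5543 0.1056 0.0848] [0.5544 0.1057 0.085 ]
yellow [327, 235, 3, 3, 5] [328.0, 235.8] [0.5407 0.1062 0.07  ] [0.5532 0.1142 0.085 ]
brass [274, 172, 40, 39, 802] [295.73, 188.14] [ 0.496  -0.0221  0.0913] [ 0.49  -0.027  0.085]
brass [279, 194, 10, 10, 66] [283.59, 198.33] [ 0.514  -0.0398  0.0622] [ 0.5339 -0.022   0.085 ]
brass [313, 226, 17, 20, 218] [321.17, 235.59] [0.5626 0.1049 0.0855] [0.5622 0.1046 0.085 ]
brass [270, 265, 26, 12, 131] [282.3, 271.25] [0.6504 0.0871 0.0382] [0.6792 0.1125 0.085 ]
(330, 770, 3) (600, 600, 3)
```

View pics/top1.png

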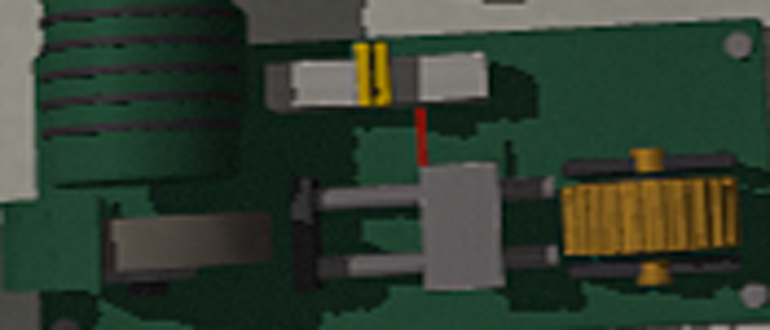

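View pics/scene1.png

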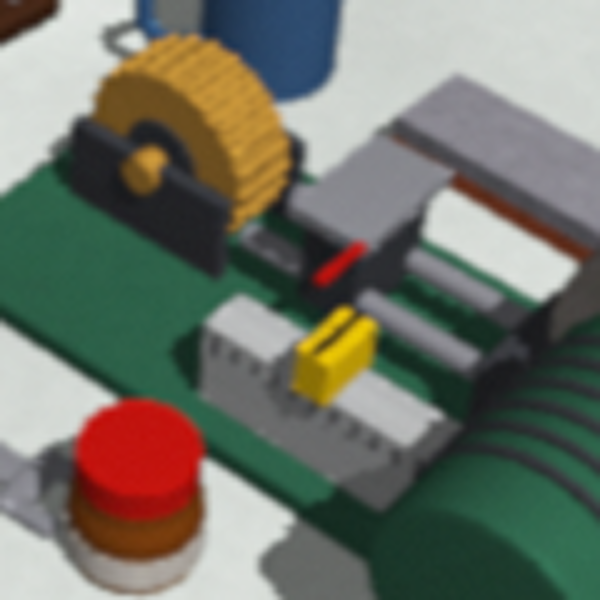

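The crops show the pointer at about (245.3,230) and the clip at about (234,217) with a thin dark line across it. The gap is about 23 mm along grinder y, which is about 58 mm of rim travel. Next I'll take the line position by sub-pixel profile and check for obstacles on the path.

```bash
cat >> h.py <<'E'
TH=0.0485
XG=np.array([np.cos(TH),np.sin(TH),0]); YG=np.array([-np.sin(TH),np.cos(TH),0])
WC=np.array([0.4775,-0.0447,0.0])
def g(P): P=np.asarray(P)-WC; return np.array([P@XG,P@YG,P[2]])
def warp(c,n=8):
    # metric map of plane z=.085: rows grinder x (30..85 mm, downwards), cols y (70..170 mm), n px per mm
    x,y=np.meshgrid(np.arange(30,85,1/4),np.arange(70,170,1/4),indexing='ij')
    P=WC+(x[...,None]*XG+y[...,None]*YG)/1000; P[...,2]=.085
    im,d,K,o,R=c; q=(P-o)@R@K.T; uv=(q[...,:2]/q[...,2:]).astype(np.float32)
    return cv2.remap(im,uv[...,0],uv[...,1],cv2.INTER_CUBIC)
def pm(c):
    """pointer and mark along grinder y (mm), per x row"""
    w=warp(c).astype(float); r=np.clip(w[...,0]-1.3*np.maximum(w[...,1],w[...,2])-20,0,None)
    ys=np.arange(70,170,1/4); xs=np.arange(30,85,1/4)
    rm=r.sum(1); ok=rm>.5*rm.max(); yp=(r[ok]*ys).sum()/r[ok].sum()
    return w.astype(np.uint8),yp,xs[ok][[0,-1]]
E
python3 - <<'E'
from h import *
out=[]
for n in("top","scene"):
    c=cam(n); w,yp,xr=pm(c); print(n,yp,xr); out.append(cv2.resize(w,(800,440//2*1),interpolation=cv2.INTER_CUBIC)); 
    ys=np.arange(70,170,.25); yl=(w[...,0].astype(int)-w[...,2])
    for x in (58,62,66,70,74): 
        i=int((x-30)*4); print(x,[f"{y:.0f}:{v}" for y,v in zip(ys[160:300:4],yl[i][160:300:4])] if x in(66,) else '')
    if n=="top":
        for (v0,v1,u0,u1) in[(330,420,0,110),(110,260,0,95),(0,420,0,560)]:
            P=np.array([pt(c,u,v) for v in range(v0,v1,4) for u in range(u0,u1,4) if c[1][v,u]>0]); print(P[P[:,2].argmax()])
save(np.vstack(out),'warp0.png')
E
```

```text
top 115.09484598769353 [33. 60.]
58 
62 
66 ['110:10', '111:9', '112:9', '113:9', '114:8', '115:7', '116:5', '117:5', '118:4', '119:4', '120:4', '121:5', '122:5', '123:5', '124:5', '125:3', '126:1', '127:-4', '128:-7', '129:28', '130:84', '131:128', '132:145', '133:159', '134:177', '135:183', '136:169', '137:140', '138:112', '139:95', '140:103', '141:138', '142:174', '143:193', '144:195']
70 
74 
[0.22479552 0.54920633 0.17588042]
[0.45949397 0.37588487 0.18022833]
[ 0.72263013 -0.56573143  0.20432742]
scene 115.95285202733675 [34.5  62.75]
58 
62 
66 ['110:-6', '111:-5', '112:-4', '113:3', '114:10', '115:18', '116:27', '117:27', '118:22', '119:16', '120:10', '121:3', '122:-5', '123:-8', '124:-7', '125:-6', '126:-6', '127:-7', '128:-9', '129:-4', '130:10', '131:34', '132:55', '133:65', '134:75', '135:76', '136:59', '137:39', '138:18', '139:28', '140:45', '141:65', '142:86', '143:100', '144:106']
70 
74
```

View pics/warp0.png

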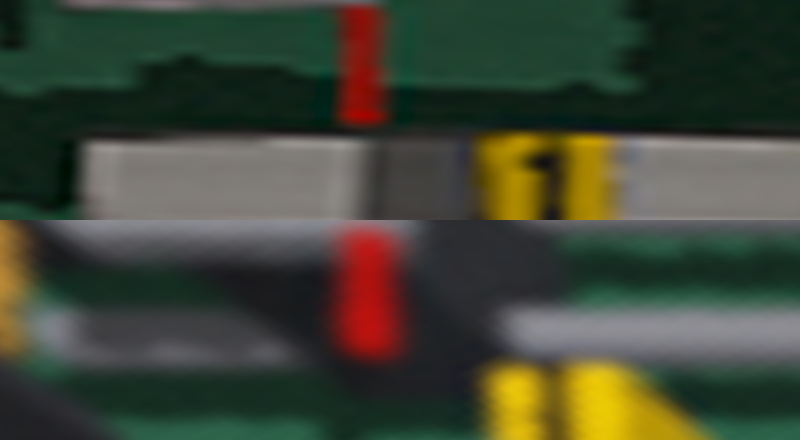

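Top view gives pointer y ≈ 115.1 and line ≈ 139.0; scene view gives 116.0 and 138.2, so about 22–24 mm to go. Everything along the path is below 0.18 m except far-off items. Moving over the wheel with the fingers shut and the jaws along grinder y.

>>> arm_command(hand=[-1,-1,-1,-1,-1,-1,-1,-1,-1,-1,-1,-1,-1], slide=[[0,0,0],[0,0,0],[0,0,0],[-14.3,-35.2,0],[-14.3,-35.2,0],[-14.3,-35.2,0],[-14.3,-35.2,0],[-14.3,-35.2,0],[-14.3,-35.2,0],[-14.3,-35.2,0],[-14.3,-35.2,0],[-14.3,-35.2,0],[-14.3,-35.2,0]], rotation=[[0,0,-0.0983],[0,0,-0.0983],[0,0,-0.0983],[0,0,0],[0,0,0],[0,0,0],[0,0,0],[0,0,0],[0,0,0],[0,0,0],[0,0,0],[0,0,0],[0,0,0]], force=30)

```text
t: 1.38
tool_pos: [0.319, 0.2839, 0.227]
tcp_rot: [[-0.999, -0.048, 0.001], [-0.048, 0.999, 0.0], [-0.001, 0.0, -1.0]]
wrist_force: [0.9, -0.3, -0.1]
finger_gap: 0.107
```

>>> arm_command(hand=[-1,-1,-1,-1,-1,-1,-1,-1,-1,-1,-1,-1], slide=[[-14.3,-35.2,0],[-14.3,-35.2,0],[-14.3,-35.2,0],[-14.3,-35.2,0],[-14.3,-35.2,0],[-14.3,-35.2,0],[-14.3,-35.2,0],[-14.3,-35.2,0],[-14.3,-35.2,0],[-14.3,-35.2,0],[0,0,0],[0,0,0]], rotation=[[0,0,0],[0,0,0],[0,0,0],[0,0,0],[0,0,0],[0,0,0],[0,0,0],[0,0,0],[0,0,0],[0,0,0],[0,0,0],[0,0,0]])

```text
t: 2.38
tool_pos: [0.4787, -0.0615, 0.2266]
tcp_rot: [[-0.999, -0.043, 0.0], [-0.043, 0.999, -0.0], [-0.0, -0.0, -1.0]]
wrist_force: [0.3, 0.7, 0.7]
finger_gap: 0.007
```

>>> arm_command(hand=[-1,-1,-1,-1,-1,-1,-1,-1,-1], slide=[[0,0,20],[0,0,25],[0,0,25],[0,0,25],[0,0,15],[0,0,10],[0,0,2],[0,0,0],[0,0,0]], rotation=[[0,0,0],[0,0,0],[0,0,0],[0,0,0],[0,0,0],[0,0,0],[0,0,0],[0,0,0],[0,0,0]])

```text
t: 3.13
tool_pos: [0.479, -0.0587, 0.1056]
tcp_rot: [[-0.999, -0.049, 0.001], [-0.049, 0.999, 0.0], [-0.001, 0.0, -1.0]]
wrist_force: [0.4, 0.5, -0.1]
finger_gap: 0.003
```

>>> arm_command(hand=[-1,-1,-1,-1], slide=[[0,0,1],[0,0,1],[0,0,1],[0,0,0]], rotation=[[0,0,0],[0,0,0],[0,0,0],[0,0,0]])

```text
t: 3.47
tool_pos: [0.4785, -0.0592, 0.102]
tcp_rot: [[-0.999, -0.048, 0.001], [-0.048, 0.999, -0.0], [-0.001, -0.0, -1.0]]
wrist_force: [0.0, -0.0, 0.1]
finger_gap: 0.005
```

>>> arm_command(hand=[-1,-1,-1], slide=[[0,0,1],[0,0,1],[0,0,0]], rotation=[[0,0,0],[0,0,0],[0,0,0]])

```text
t: 3.72
tool_pos: [0.4781, -0.0591, 0.0995]
tcp_rot: [[-0.999, -0.048, -0.0], [-0.048, 0.999, 0.0], [0.0, 0.0, -1.0]]
wrist_force: [0.8, -0.0, 1.0]
finger_gap: 0.005
```

>>> arm_command(hand=[-1,-1], slide=[[0,0,1],[0,0,0]], rotation=[[0,0,0],[0,0,0]])

```text
t: 3.88
tool_pos: [0.4783, -0.0595, 0.0991]
tcp_rot: [[-0.999, -0.048, -0.0], [-0.048, 0.999, -0.0], [0.0, -0.0, -1.0]]
wrist_force: [-1.2, -0.7, 5.6]
finger_gap: 0.007
```

Contact at 5.6 N. Adding a little pressure, then making the first stroke.

>>> arm_command(hand=[-1,-1,-1,-1,-1,-1,-1,-1], slide=[[0,0,0.7],[0,1.5,0],[0,2,0],[0,2,0],[0,2,0],[0,2,0],[0,2,0],[0,0,0]], rotation=[[0,0,0],[0,0,0],[0,0,0],[0,0,0],[0,0,0],[0,0,0],[0,0,0],[0,0,0]])

```text
t: 4.55
tool_pos: [0.478, -0.0496, 0.1004]
tcp_rot: [[-0.999, -0.047, 0.001], [-0.047, 0.999, -0.002], [-0.0, -0.002, -1.0]]
wrist_force: [-9.4, -4.4, 25.9]
finger_gap: 0.004
```

Run:
```python
from h import *
for n in("top","scene"):
    c=cam(n); w,yp,xr=pm(c); print(n,yp,xr)
```

```text
top 118.88390463088247 [32.25 60.25]
scene 119.69873643438268 [35.   62.75]
```

The wheel turns; the pointer moved 3.8 mm for about 9.5 mm of stroke. Pressure is a bit high, so I'll ease off slightly and continue.

>>> arm_command(hand=[-1,-1,-1,-1,-1,-1,-1,-1,-1], slide=[[0,0,-0.8],[0,2,0],[0,2.5,0],[0,2.5,0],[0,2.5,0],[0,2.5,0],[0,2.5,0],[0,2.5,0],[0,0,0]], rotation=[[0,0,0],[0,0,0],[0,0,0],[0,0,0],[0,0,0],[0,0,0],[0,0,0],[0,0,0],[0,0,0]])

```text
t: 5.4
tool_pos: [0.4771, -0.0303, 0.099]
tcp_rot: [[-0.999, -0.049, 0.0], [-0.049, 0.999, 0.0], [-0.0, 0.0, -1.0]]
wrist_force: [-0.8, 0.2, 3.7]
finger_gap: 0.003
```

>>> arm_command(hand=[-1,-1,-1,-1,-1,-1], slide=[[0,0,-8],[0,0,-6],[0,-15,0],[0,-15,0],[0,0,8],[0,0,3]], rotation=[[0,0,0],[0,0,0],[0,0,0],[0,0,0],[0,0,0],[0,0,0]])

```text
t: 5.9
tool_pos: [0.4783, -0.0612, 0.1015]
tcp_rot: [[-0.999, -0.046, 0.0], [-0.046, 0.999, -0.0], [-0.0, -0.0, -1.0]]
wrist_force: [-0.7, 0.5, 0.1]
finger_gap: 0.0
```

Run:
```python
from h import *
for n in("top","scene"):
    c=cam(n); w,yp,xr=pm(c); print(n,yp,xr)
o=env.observe(); print(o["t"],o["tool_pos"],o["wrist_force"])
```

```text
top 126.16502696196629 [33.25 60.25]
scene 126.98855590080723 [35. 63.]
6.0 [ 0.47756684 -0.05985255  0.10106889] [-0.70651148 -0.10762499 -0.02509841]
```

>>> arm_command(hand=[-1,-1,-1,-1], slide=[[0,0,1.5],[0,0,1],[0,0,0.5],[0,0,0]], rotation=[[0,0,0],[0,0,0],[0,0,0],[0,0,0]])

```text
t: 6.33
tool_pos: [0.4785, -0.0603, 0.0994]
tcp_rot: [[-0.999, -0.049, 0.0], [-0.049, 0.999, -0.0], [-0.0, -0.0, -1.0]]
wrist_force: [-1.8, -0.4, 7.8]
finger_gap: 0.007
```

>>> arm_command(hand=[-1,-1,-1,-1,-1,-1,-1,-1,-1,-1,-1], slide=[[0,2,0],[0,2.5,0],[0,2.5,0],[0,2.5,0],[0,2.5,0],[0,2.5,0],[0,2.5,0],[0,2.5,0],[0,2.5,0],[0,2,0],[0,0,0]], rotation=[[0,0,0],[0,0,0],[0,0,0],[0,0,0],[0,0,0],[0,0,0],[0,0,0],[0,0,0],[0,0,0],[0,0,0],[0,0,0]])

```text
t: 7.25
tool_pos: [0.4776, -0.036, 0.0989]
tcp_rot: [[-0.999, -0.049, 0.001], [-0.049, 0.999, 0.0], [-0.001, 0.0, -1.0]]
wrist_force: [1.2, 0.3, 2.4]
finger_gap: 0.006
```

Run:
```python
from h import *
out=[]
for n in("top","scene"):
    c=cam(n); w,yp,xr=pm(c); print(n,yp,xr); out.append(cv2.resize(w,(800,300),interpolation=cv2.INTER_CUBIC))
save(np.vstack(out),'warp1.png')
```

```text
top 135.6508931601291 [33.   60.25]
scene 136.39460955832965 [34.5 62.5]
```

View pics/warp1.png

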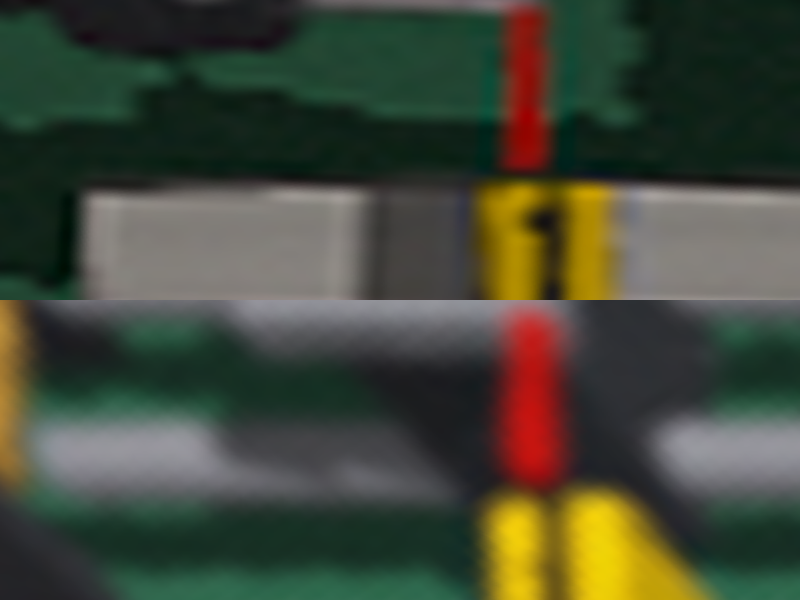

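The pointer, at about column 525–533 of the warp, now sits just short of the dark line at 548–556, so 2–3 mm remain. I'll refine the line position over the whole clip length.

```bash
sed -i 's/(30,85,1/(30,95,1/g' h.py
cat >> h.py <<'E'
def line(c):
    w=warp(c).astype(float); ys=np.arange(70,170,.25); xs=np.arange(30,95,.25); R=w[...,0]; res=[]
    for x in np.arange(65,92,1.):
        r=R[np.searchsorted(xs,x)]; s=(ys>134.5)&(ys<143); k=ys[s]; v=r[s]
        base=np.interp(k,[k[0],k[-1]],[r[(ys>132)&(ys<137)].max(),r[(ys>140)&(ys<145)].max()])
        d=np.clip(base-v-.3*base,0,None)
        if d.sum()>30: res.append((x,(d*k).sum()/d.sum()))
    res=np.array(res); return res,np.polyfit(res[:,0]-63,res[:,1],1)
E
python3 - <<'E'
from h import *
for n in("top","scene"):
    c=cam(n); r,p=line(c); print(n,len(r),r[::3].round(1).tolist(),np.median(r[:,1]),p)
    w=warp(c).astype(float); ys=np.arange(70,170,.25)
    # pointer per x row slope
    for x in(36,42,48,54,58):
        q=w[int((x-30)*4)]; d=np.clip(q[:,0]-1.3*np.maximum(q[:,1],q[:,2])-20,0,None); d[(ys<125)|(ys>145)]=0; print(x,(d*ys).sum()/d.sum() if d.sum() else None)
E
```

```text
top 27 [[65.0, 139.1], [68.0, 138.6], [71.0, 138.1], [74.0, 139.1], [77.0, 139.0], [80.0, 138.9], [83.0, 138.9], [86.0, 138.8], [89.0, 138.6]] 138.8369187875795 [-1.06855063e-03  1.38791584e+02]
36 135.5035750297919
42 135.66546156546158
48 135.55811284533846
54 135.75493306091724
58 135.73176193282262
scene 26 [[66.0, 138.8], [69.0, 139.0], [72.0, 139.1], [75.0, 139.2], [78.0, 139.1], [81.0, 139.3], [84.0, 139.5], [87.0, 139.4], [90.0, 139.1]] 139.1751236197772 [1.49002151e-02 1.38953631e+02]
36 136.40849175400115
42 136.43818941205865
48 136.27027896995708
54 136.3262898289337
58 136.4543357177961
```

>>> arm_command(hand=[-1,-1,-1,-1,-1,-1], slide=[[0,0,0.3],[0,2,0],[0,2,0],[0,2,0],[0,1,0],[0,0,0]], rotation=[[0,0,0],[0,0,0],[0,0,0],[0,0,0],[0,0,0],[0,0,0]])

```text
t: 7.95
tool_pos: [0.4763, -0.0294, 0.0982]
tcp_rot: [[-0.999, -0.048, -0.001], [-0.048, 0.999, 0.0], [0.001, 0.0, -1.0]]
wrist_force: [-0.5, -0.3, 0.9]
finger_gap: 0.001
```

Run:
```python
from h import *
for n in("top","scene")*2:
    c=cam(n); w,yp,xr=pm(c); r,p=line(c); print(n,yp,p[1],np.median(r[:,1]),len(r))
```

```text
top 136.55200103622167 138.7995952950861 138.86394787136385 27
scene 137.3778681648592 138.9229018685855 139.1794706023872 26
top 136.54330194684155 138.81070580848717 138.83677110890653 27
scene 137.39012255488424 138.89989694621084 139.1729494422982 26
```

It slipped a little with low contact force, leaving about 1.5–2.3 mm to go. I'll re-seat near the middle of the fingertip for a short stroke.

>>> arm_command(hand=[-1,-1,-1,-1,-1,-1,-1,-1], slide=[[0,0,-8],[0,0,-6],[0,-20,0],[0,0,8],[0,0,4],[0,0,1],[0,0,0.5],[0,0,0]], rotation=[[0,0,0],[0,0,0],[0,0,0],[0,0,0],[0,0,0],[0,0,0],[0,0,0],[0,0,0]])

```text
t: 8.82
tool_pos: [0.4783, -0.0504, 0.1004]
tcp_rot: [[-0.999, -0.047, 0.001], [-0.047, 0.999, -0.001], [-0.001, -0.001, -1.0]]
wrist_force: [-4.5, -4.7, 16.6]
finger_gap: 0.005
```

Run:
```python
from h import *
for n in("top","scene"):
    c=cam(n); w,yp,xr=pm(c); print(n,yp)
```

```text
top 136.53791608945184
scene 137.387712232288
```

>>> arm_command(hand=[-1,-1,-1,-1], slide=[[0,1.5,0],[0,1.5,0],[0,1.5,0],[0,0,0]], rotation=[[0,0,0],[0,0,0],[0,0,0],[0,0,0]])

```text
t: 9.25
tool_pos: [0.478, -0.0453, 0.1008]
tcp_rot: [[-0.999, -0.048, 0.001], [-0.048, 0.999, -0.001], [-0.001, -0.001, -1.0]]
wrist_force: [-6.3, -2.0, 20.7]
finger_gap: 0.005
```

Run:
```python
from h import *
for n in("top","scene")*2:
    c=cam(n); w,yp,xr=pm(c); r,p=line(c); print(n,yp,p[1])
```

```text
top 138.61023135784 138.81638097312015
scene 139.36180367953816 138.78554263701977
top 138.6132341497473 138.801208592942
scene 139.36130094331773 138.81843080722302
```

Within about ±0.5 mm (top −0.2, scene +0.55). Lifting straight off and checking.

>>> arm_command(hand=[-1,-1,-1,-1,-1,-1,-1,-1,-1,-1,-1,-1,-1,-1], slide=[[0,0,-1.5],[0,0,-4],[0,0,-15],[0,0,-30],[0,0,-30],[0,0,-30],[0,0,-30],[0,-30,0],[0,-30,0],[0,-30,0],[0,-30,0],[0,-30,0],[0,0,0],[0,0,0]], rotation=[[0,0,0],[0,0,0],[0,0,0],[0,0,0],[0,0,0],[0,0,0],[0,0,0],[0,0,0],[0,0,0],[0,0,0],[0,0,0],[0,0,0],[0,0,0],[0,0,0]])

```text
t: 10.62
tool_pos: [0.4843, -0.1962, 0.239]
tcp_rot: [[-0.999, -0.045, -0.001], [-0.045, 0.999, 0.0], [0.001, 0.0, -1.0]]
wrist_force: [0.7, 0.6, 0.3]
finger_gap: 0.004
```

Run:
```python
from h import *
out=[]
for n in("top","scene"):
    c=cam(n); w,yp,xr=pm(c); r,p=line(c); print(n,yp,p[1]); out.append(c[0][190:265,200:300] if n=="top" else c[0][195:270,275:375])
save(np.hstack(out),'fin.png',4)
o=env.observe(); print(o["t"],o["wrist_force"])
```

```text
top 138.66413255470928 138.78919984688065
scene 139.43419612663754 138.83386353675942
10.7167 [ 0.01187656  0.02579669 -0.5459336 ]
```

View pics/fin.png

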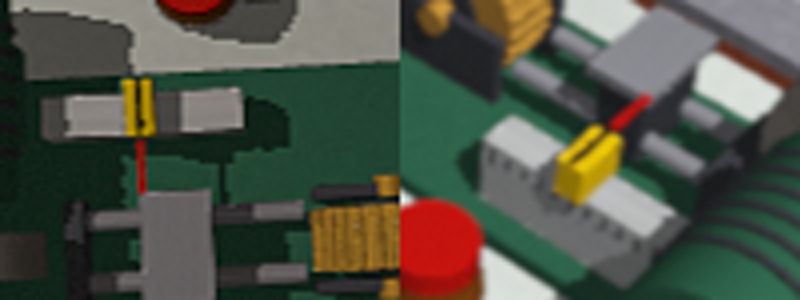

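The red needle continues the black line in both views (top crop column about 140; in the scene crop they are collinear). Handing in.

```bash
python3 -c "
from h import *
print(env.hand_in())"
```

```text
the job is handed in; nothing more can be done
None
```

The red pointer now lines up with the black gauge mark to within about half a millimetre, and the job is handed in at about 11 s of the 67 s allowed. I rolled the wheel's top towards the stone with the shut fingertips, in two long strokes and one short corrective one. Then I lifted the fingers off and moved them clear.

- **Alignment:** the last checks disagreed slightly. The top camera put the pointer 0.1 mm short of the mark, and the scene camera put it 0.6 mm past. Both pictures show the needle in line with the mark.
- **Slip:** the last part of the second stroke slipped on the wheel, so I re-seated the finger and made the short stroke.
- **Forces:** the highest reading I saw at the wrist was about 28 N, while pressing on the wheel. After lifting off it was about zero.
- **Surroundings:** I only moved the rest by the wheel. I did not measure the knives and other loose things again afterwards, but the arm stayed well above them.

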